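# Clear the rejects: unclip a capacitor and tip the reject tray

### The arm

A 6-joint arm with a two-finger parallel gripper is mounted at the origin on the work surface. World frame = base frame: x ahead of the robot, y to its left, z up, the work surface at z = 0. Lengths are in m, angles in rad, forces in N, time in s.
With the tool pointing down it reaches from about 0.425 to 0.95 m from the base axis. Payload 3.5 kg.
Tool frame: the origin (TCP) lies midway between the tips of the shut fingers; the grasp point (between the pads) lies 19 mm behind it; x points along the fingers, y is the direction in which the jaws open and shut, and the axes are right-handed (so a half turn about x gives the same grasp; the last joint's range is limited). The gripper opens to 85 mm and grips with 20 to 120 N. Pads are 22 mm wide; open, the fingers measure 114 mm over their backs; the gripper's body (76 mm by 85 mm) begins 54 mm behind the grasp point. The pads swing forward as they close: fully open they stand 13 mm farther back than shut.
Start: joints at [-1.396, 0.286, 1.577, -0, 1.279, -0.15], TCP at [0.215, -0.64, 0.231] pointing down, gripper open.
Joint ranges: [-2.77, 2.77], [-0.9, 2.22], [0.21, 2.48], [-1.53, 4.67], [0.24, 2.81], [-2.84, 2.84]. Speed limits (rad/s): [2.79, 2.79, 3.14, 3.14, 3.14, 3.14].

### API

Orientations are given as a unit quaternion [x, y, z, w].
In Python, from plant import ctrl, vision gives the robot as it stands. The module is installed in compiled form; this text tells all that it offers.
- The arm moves only by the tool play_rows, never from a script. Its arguments are lists of equal length, an entry for each row: "claw": the closure in counts, from 0 (fully open) to 255 (shut); "travel": the shift along the tool's x, y, z in m, a list of three; "dr": the turn, a rotation vector about the tool's x, y, z in rad, a list of three. In form: {"claw": [claw, ...], "travel": [[tx, ty, tz], ...], "dr": [[wx, wy, wz], ...]}. A call has 1 to 20 rows; each row is the pose to reach, as a shift and turn from the pose measured when the call began, along the tool's axes at that moment; what a row does not reach only later rows make up. A row lasts 1/10 s, in which the tool goes at most 50 mm and 8.59 degrees, less where a joint would pass 70% of its speed; a pose out of reach is approached as far as the arm can. A call with a gripper value outside its range is refused whole. The fingers move at their own pace and stop on an object; "force" is the grip in N (left out, the last holds). Time passes only in rows, so rows that repeat a pose let the fingers close. It gives the time, the measured TCP pose, the force and the opening at its end, in the units of the state.
- ctrl.get_state(): the state, without advancing time (a new reading comes with each control period).
- vision.read_camera(name): name is "side" or "top" or "wrist"; returns a dict with "img" (420x560x3 uint8, red, green, blue), "range_z" (420x560 float32, m along the optical axis (not along the pixel's ray), 0 where there is no reading), "K" (3x3 intrinsics, pixels), "world_to_cam" (4x4, takes a point from world to camera coordinates). Camera axes: x right, y up, looking along -z (the intrinsics and any distortion apply to the point x, -y, -z); pixel columns grow to the right and rows downward; lengths in m; the calibration is good to about 2 mm. A picture is of the moment at which its call begins.
- ctrl.sign_off(): hands the job in, once; it reports no verdict.
The state is a dict: "time": time; "qpos": joint angles; "dq": joint speeds; "joint_efforts": joint torques, N m; "eef_pos": TCP position; "tcp_rot": TCP orientation; "contact_force": force on the tool from outside, world axes, zero at the start; "wrist_torque": the same for the moment, N m; "opening": opening from 0.0 (shut) to 1.0 (fully open).
Only numpy, scipy, OpenCV 4.12 (cv2) and the standard library are available. Lean on these libraries where they do the work, as an engineer would, in place of code of your own. Each camera call takes 0.05 s, during which the arm holds its last target.

### The job

Pull the blue capacitor out of its spring clips on the sloping test stand and lay it lengthwise in the empty lane of the hinged steel tray. Then press the tray's yellow pad gently down to its stop and keep it there until the capacitor and the two rejects already in the tray have slid out into the red bin; then let the tray come back level. Do not touch the two rejects with the gripper, and leave everything else on the bench where it is.

Things in the scene. Friction and masses are not known exactly. Their poses are not given: they have to be found in the camera images.
- cap_center (a point): centre of the loose blue capacitor: a cylinder 40 mm in diameter and 140 mm long, about 0.15 to 0.3 kg, aluminium bands at both ends. Its y axis lies along the cylinder; its x and z axes have no meaning. At the start it is held in two spring clips on the test stand.
- clip_panel: sloping grey face (150 x 190 mm) of the test stand, 40 deg from level, facing obliquely towards the robot and the tray. Origin at the centre of the face, on its surface, 85 mm above the bench. z is the outward normal, the clips open this way, so pull along it. y is level, along the clipped capacitor; x runs up the slope. The capacitor's axis lies 48 mm out along z.
- clip_seat (a point): centre of the seat of the two clips, on the capacitor's axis. Each clip is a C-shaped pair of steel spring jaws 14 mm wide, at y = -56 and +56 mm from here, reaching 29 mm further out than this point; 98 mm of the capacitor is free between them. They resist with up to about 15 N in all (most in the first few mm) and let go after about 10 mm of pull; after 35 mm the capacitor is quite free.
- stand: the fixed test stand, 150 x 190 mm; origin at its foot, x level, pointing from the low front of its slope to its back, y along the clipped capacitor. A black housing ridge crosses the upper end of its sloping face (70 to 86 mm up the slope from the face's centre, 70 mm high above the face): it bars a gripper coming straight down, so come along the face's normal.
- tray (a joint): tilt of the hinged steel tray: 0 level (its rest, held by a spring), 0.6 rad at the lower stop. Positive lowers the open end (the tray's -y end, over the bin). The spring and damping ask for 8 N at first and up to about 15 N on the yellow pad near the stop, and return the tray to level when it is let go.
- free_lane (a point): on the tray, turning with it: centre of its empty lane's floor. y runs along the lane away from the bin (contents slide to -y), z normal to the floor. Lane 93 mm wide (x), 210 mm long (y), 133 mm above the bench when level; outer wall at x = +47 mm rises 26 mm, a rib 7 mm high at x = -48 mm parts it from the other lane, back wall 28 mm at +y, open at -y. Slippery steel (friction 0.25 to 0.35).
- press_pad (a point): centre of the top face of the yellow pad on the tray's outer side edge, near the open end: 34 mm (x, across) by 40 mm (y, along), 159 mm above the bench when level, flush with the wall top; turns with the tray. The hinge axis is level along x and passes 75 mm towards +y from here and 34 mm below it; at the stop the pad has gone down 48 mm and moved 6 mm towards -y.
- bin_floor (a point): centre of the floor (10 mm above the bench) of the fixed red bin under the tray's open end; 220 mm inside along x, 240 mm along y (same axes as the level tray); walls 45 mm high on the tray's side, 65 mm at the sides and 85 mm at the far (-y) end. Its liner is slippery, with a chute plate sloping down from the tray side.
- heatsink_center (a point): centre of the loose finned aluminium heat sink, 46 x 62 x 30 mm, a reject lying in the tray's other lane.
- transformer_center (a point): centre of the loose orange and dark transformer, 50 x 60 x 38 mm, a reject lying in the tray's other lane.
- heatsink: the same heat sink; origin at the centre of its underside.
- transformer: the same transformer; origin at the centre of its underside.
- cap: the same capacitor as cap_center; origin at its centre.
- station: the fixed grey base (250 x 450 mm) carrying two posts, the hinged tray (198 x 214 mm outside) and the red bin; origin on the bench, straight below the middle of the hinge axis, which is 125 mm up and runs along x; y as free_lane.
- screwdriver: bystander: a green-handled screwdriver lying on the bench.
- jar: bystander: a white ceramic cup, 54 mm wide, 50 mm high.
- circuit_board: bystander: a green circuit board, 80 x 160 mm, about 20 mm high.
- solder_spool: bystander: a solder spool, 68 mm wide, 44 mm high.
- bottle: bystander: an amber bottle, 48 mm wide, 110 mm high.
- multimeter: bystander: a yellow and black hand meter, 150 x 80 x 40 mm.
- brush: bystander: a brush lying on the bench.
Mind the look-alikes: they are no part of the job. There is more than one size of the heatsink; the job needs the middle-sized.

How it is judged:
On the way, in this order (a step that is already met when the one before it is completed fails the run):
1. the capacitor is out of its clips (z of cap_center in the frame of clip_panel above 0.085 m), for 0.1 s.
2. the capacitor lies lengthwise in the empty lane, let go, beside the two rejects, with the tray level (x of cap_center in the frame of free_lane between -0.05 and 0.05 m and y of cap_center in the frame of free_lane between -0.06 and 0.06 m and z of cap_center in the frame of free_lane below 0.03 m and angle between the y axis of cap_center and the y axis of free_lane, either way round below 0.5 rad and value of joint tray below 0.06 rad and contact force between the fingers and cap below 0.1 N and linear speed of cap below 0.05 m/s and x of heatsink_center in the frame of free_lane between -0.145 and 0.05 m and y of heatsink_center in the frame of free_lane between -0.105 and 0.105 m and z of heatsink_center in the frame of free_lane between 0 and 0.06 m and x of transformer_center in the frame of free_lane between -0.145 and 0.05 m and y of transformer_center in the frame of free_lane between -0.105 and 0.105 m and z of transformer_center in the frame of free_lane between 0 and 0.06 m), for 0.2 s.
3. the tray is pushed down by the gripper to its stop (value of joint tray above 0.5 rad and contact force between the fingers and station above 1 N), for 0.2 s.
At the end, for the whole second after the job is handed in: capacitor, heat sink and transformer all at rest in the red bin (centres inside its walls and less than 75 mm above its floor), the tray back level (within 0.06 rad) (x of cap_center in the frame of bin_floor between -0.112 and 0.112 m and y of cap_center in the frame of bin_floor between -0.122 and 0.122 m and z of cap_center in the frame of bin_floor between -0.005 and 0.075 m and linear speed of each of cap, heatsink, transformer below 0.03 m/s and x of heatsink_center in the frame of bin_floor between -0.112 and 0.112 m and y of heatsink_center in the frame of bin_floor between -0.122 and 0.122 m and z of heatsink_center in the frame of bin_floor between -0.005 and 0.075 m and x of transformer_center in the frame of bin_floor between -0.112 and 0.112 m and y of transformer_center in the frame of bin_floor between -0.122 and 0.122 m and z of transformer_center in the frame of bin_floor between -0.005 and 0.075 m and value of joint tray below 0.06 rad); the robot touches nothing.
It fails at once if the gripper pressed on the tray with more than 40 N (contact force between the fingers and station above 40 N).
It fails at once if the gripper touched one of the two rejects (contact force between any of the fingers, the arm and heatsink above 0.5 N or contact force between any of the fingers, the arm and transformer above 0.5 N).
It fails at once if a bystander was moved more than 15 mm (distance of any of screwdriver, jar, circuit_board, solder_spool, bottle, multimeter, brush from where it was at the start of the episode above 0.015 m).
It also fails if it takes over 70 s, if anything falls off the work surface, if the arm or the gripper's body presses on something with over 40 N, if the wrist force passes 120 N, or if a joint passes its speed limit or range.

## Working session

There is one attempt and no reset: what is moved stays moved. The work goes in short steps, Python scripts to look and compute and a tool call to move; the robot and the scene stay as the last step left them, time stands still between calls to the robot, and variables do not carry over. Pictures are saved under pics/ and viewed, and the job is handed in when it is done.

Besides the shell and the picture viewer there is one more tool, called after "Call:" by a JSON object that holds its "fn" and its "kwargs". play_rows: Moves the arm, as the interface text tells. Its arguments: {"type":"object","properties":{"claw":{"type":"array","items":{"type":"number"}},"travel":{"type":"array","items":{"type":"array","items":{"type":"number"}}},"dr":{"type":"array","items":{"type":"array","items":{"type":"number"}}},"force":{"type":"number"}},"required":["claw","travel","dr"]}

```bash
mkdir -p pics; cat > h.py <<'E'
import numpy as np, cv2
from plant import ctrl, vision
from scipy.spatial.transform import Rotation as R
def snap(n,f):
    d=vision.read_camera(n); cv2.imwrite('pics/'+f,d['img'][:,:,::-1]); np.savez('pics/'+f[:-4]+'.npz',**d); return d
def cloud(d):
    z=d['range_z']; h,w=z.shape; K=d['K']; u,v=np.meshgrid(np.arange(w),np.arange(h))
    p=np.stack([(u-K[0,2])/K[0,0]*z,-(v-K[1,2])/K[1,1]*z,-z,np.ones_like(z)],-1)
    P=p@np.linalg.inv(d['world_to_cam']).T
    P=P[...,:3]; P[z<=0]=np.nan; return P
E
python3 - <<'E'
from h import *
for n in ['side','top','wrist']:
    d=snap(n,n+'0.png'); print(n,d['K'].tolist(),np.linalg.inv(d['world_to_cam']).round(3).tolist())
print(ctrl.get_state()); print([k for k in d])
E
```

```text
side [[486.31861342147937, 0.0, 277.83279744689327], [0.0, 486.31861342147937, 205.4105272972794], [0.0, 0.0, 1.0]] [[0.94, 0.255, -0.227, 0.204], [-0.342, 0.718, -0.607, -0.736], [0.008, 0.648, 0.762, 1.196], [0.0, 0.0, 0.0, 1.0]]
top [[511.00905176030295, 0.0, 271.800274538374], [0.0, 511.00905176030295, 212.1757320710118], [0.0, 0.0, 1.0]] [[0.018, 0.987, -0.158, 0.295], [-1.0, 0.016, -0.012, 0.132], [-0.009, 0.158, 0.987, 1.709], [0.0, 0.0, 0.0, 1.0]]
wrist [[291.3614428074355, 0.0, 276.4293858045235], [0.0, 291.3614428074355, 204.13272908186462], [0.0, 0.0, 1.0]] [[0.319, 0.905, 0.282, 0.287], [-0.948, 0.305, 0.093, -0.616], [-0.002, -0.297, 0.955, 0.374], [0.0, 0.0, 0.0, 1.0]]
{'time': 0.15, 'qpos': array([-1.39599452e+00,  2.86966157e-01,  1.57781029e+00, -4.44603046e-05,
        1.27857408e+00, -1.50011973e-01]), 'dq': array([ 0.00136208, -0.00229037, -0.004535  ,  0.00137889, -0.00053024,
       -0.00096747]), 'joint_efforts': array([ 3.38732243e-04, -4.06606185e+01, -2.93139911e+01, -1.56402302e-04,
        4.01456928e-03, -1.60247981e-05]), 'eef_pos': array([ 0.21533792, -0.63921056,  0.23027874]), 'tcp_rot': array([-0.69777818, -0.11496055,  0.69782368, -0.11371802]), 'contact_force': array([-0.39128723, -0.00848156,  0.28948229]), 'wrist_torque': array([-0.01275199,  0.03362226,  0.00668905]), 'opening': 0.9969563433847842}
['img', 'range_z', 'K', 'world_to_cam']
```

View pics/side0.png

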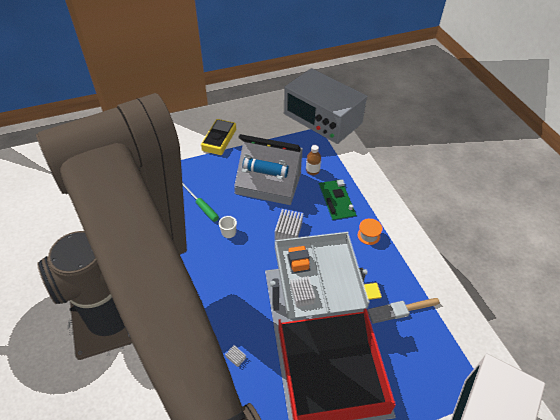

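View pics/top0.png

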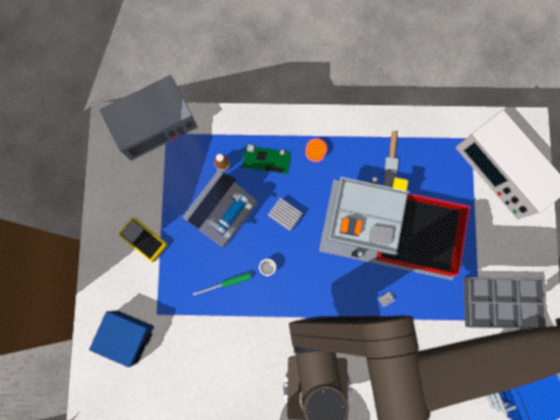

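The side view shows the clipped blue capacitor near (267,168), the tray near (320,275), the yellow pad at (373,291) and the bin at (335,360). The top view shows the capacitor at (236,213), the pad at (400,185) and the rejects at (352,226) and (383,232). Next I measure these points.

```bash
python3 - <<'E'
from h import *
def st(n,m,P):
    p=P[m]; p=p[~np.isnan(p).any(1)]; 
    if len(p)<4: print(n,len(p)); return p
    print(n,len(p),'med',np.median(p,0).round(4),'min',np.percentile(p,3,axis=0).round(3),'max',np.percentile(p,97,axis=0).round(3)); return p
for n in ['side','top']:
    d=dict(np.load(f'pics/{n}0.npz')); P=cloud(d); hsv=cv2.cvtColor(d['img'],cv2.COLOR_RGB2HSV); H,S,V=[hsv[...,i].astype(int) for i in range(3)]
    x,y,z=P[...,0],P[...,1],P[...,2]
    cap=(H>90)&(H<115)&(S>90)&(z>0.09)&(z<.25)&(x<1)
    p=st(n+' cap',cap,P)
    if len(p)>9:
        c=np.median(p,0); q=p[np.linalg.norm(p-c,axis=1)<.08]; u,s,vt=np.linalg.svd(q-q.mean(0)); print('axis',vt[0].round(3), q.mean(0).round(4), 'ext',np.ptp((q-q.mean(0))@vt[0]))
    pad=(H>20)&(H<35)&(S>150)&(z>.1)&(z<.2); st(n+' pad',pad,P)
    red=((H<5)|(H>175))&(S>150)&(z>.02)&(z<.13);st(n+' red',red,P)
    org=(H>5)&(H<18)&(S>150)&(z>.13)&(z<.2);st(n+' orange',org,P)
    fl=(S<60)&(abs(z-.133)<.004); 
    # plane panel: points with grey
    pn=(S<60)&(z>.04)&(z<.15)&(y>.1)
    st(n+' pnl',pn,P); st(n+' floor',fl,P)
    for nm,m in [('cap',cap),('pad',pad),('pnl',pn),('fl',fl)]:
        v,u=np.where(m); print(nm, u.min() if len(u) else 0,u.max() if len(u) else 0,v.min() if len(u) else 0,v.max() if len(u) else 0)
E
python3 - <<'E'
import cv2
a=cv2.imread('pics/side0.png'); cv2.imwrite('pics/side0z.png',cv2.resize(a[120:420,200:450],None,fx=2.4,fy=2,interpolation=2)[:600])
a=cv2.imread('pics/top0.png'); cv2.imwrite('pics/top0z.png',cv2.resize(a[100:300,170:490],None,fx=2.5,fy=2.5,interpolation=2))
E
```

```text
side cap 731 med [0.5637 0.258  0.1316] min [ 0.459 -0.559  0.093] max [0.788 0.604 0.156]
axis [-0.849  0.527  0.028] [0.5443 0.2666 0.1326] ext 0.11811395235627019
side pad 196 med [ 0.6369 -0.2435  0.1589] min [ 0.613 -0.263  0.154] max [0.653 0.288 0.164]
side red 1995 med [ 0.519  -0.4371  0.0606] min [ 0.371 -0.479  0.025] max [ 0.626 -0.208  0.086]
side orange 270 med [ 0.5007 -0.1103  0.1641] min [ 0.479 -0.122  0.141] max [0.522 1.054 0.171]
side pnl 5676 med [0.7725 0.4405 0.1146] min [0.457 0.149 0.042] max [0.965 0.662 0.134]
side floor 5219 med [ 0.5759 -0.1284  0.1325] min [ 0.438 -0.25   0.129] max [0.925 0.642 0.136]
cap 76 478 34 419
pad 267 380 144 298
pnl 84 366 40 231
fl 76 481 40 419
top cap 4895 med [0.1266 0.2905 0.1321] min [-0.04  -0.679  0.099] max [0.708 0.672 0.184]<stdin>:12: RuntimeWarning: Mean of empty slice.
  ret = um.true_divide(
Traceback (most recent call last):
ValueError: zero-size array to reduction operation maximum which has no identity
```

View pics/side0z.png

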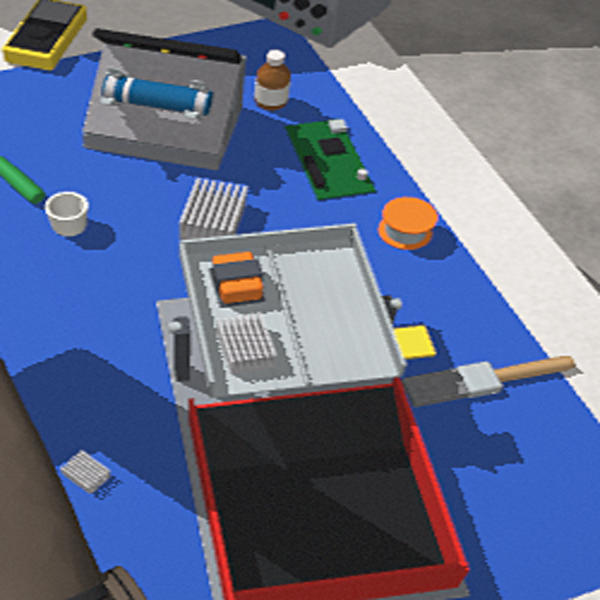

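View pics/top0z.png

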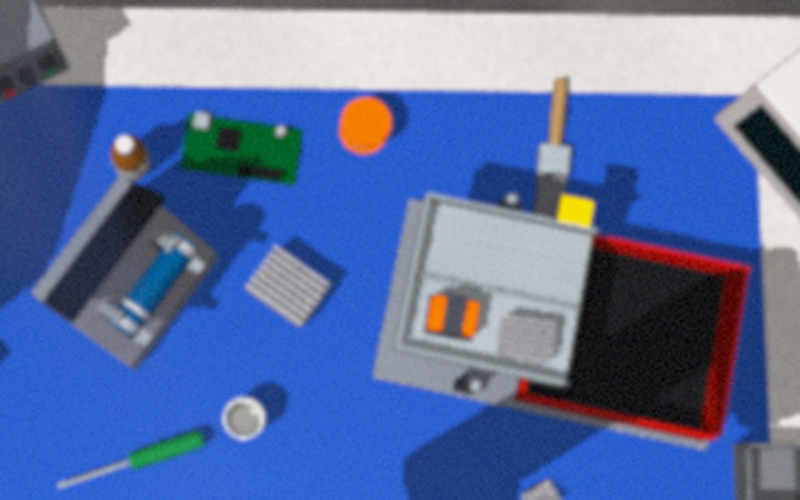

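```bash
python3 - <<'E'
from h import *
d=dict(np.load('pics/side0.npz')); P=cloud(d); hsv=cv2.cvtColor(d['img'],cv2.COLOR_RGB2HSV); H,S,V=[hsv[...,i].astype(int) for i in range(3)]
x,y,z=P[...,0],P[...,1],P[...,2]
# cap
box=np.zeros(z.shape,bool); box[120:210,225:310]=1
m=box&(H>95)&(H<112)&(S>90)&(z>.09)
q=P[m]; print('cap n',len(q)); 
ce=q.mean(0); u,s,vt=np.linalg.svd(q-ce,full_matrices=False); t=(q-ce)@vt[0]; print('cap axis',vt[0].round(3),'ext',np.percentile(t,[1,99]),'mid surf',ce, 'yaw',np.degrees(np.arctan2(vt[0][1],vt[0][0])))
# panel plane RANSAC
m=box&(S<70)&(z>.03)&(z<.16)
q=P[m]; rng=np.random.default_rng(0); best=None
for i in range(500):
    a=q[rng.choice(len(q),3,0)]; n=np.cross(a[1]-a[0],a[2]-a[0]); n/=np.linalg.norm(n)+1e-9; n*=np.sign(n[2])
    if not .6<n[2]<.9: continue
    k=abs((q-a[0])@n)<.003
    if best is None or k.sum()>best.sum(): best=k
i=q[best]; c=i.mean(0); u,s,vt=np.linalg.svd(i-c,full_matrices=False); n=vt[2]*np.sign(vt[2][2]); print('panel n',n.round(3),'tilt',np.degrees(np.arccos(n[2])),len(i),len(q),'yaw of n',np.degrees(np.arctan2(n[1],n[0])))
yax=np.cross([0,0,1],n); yax/=np.linalg.norm(yax); xa=np.cross(yax,n)
print('y',yax.round(3),'x',xa.round(3)); print('ranges x',np.percentile((i-c)@xa,[.5,99.5]),'y',np.percentile((i-c)@yax,[.5,99.5]),c)
np.savez('panel.npz',n=n,c=c)
capq=P[box&(H>95)&(H<112)&(S>90)&(z>.09)]
print('cap surf height over panel',np.percentile((capq-c)@n,[2,50,98]),'cap y',np.percentile((capq-c)@yax,[1,99]),'x',np.percentile((capq-c)@xa,[1,99]))
# white/al bands
# pad
m=(H>20)&(H<35)&(S>150)&(z>.15)&(z<.17)&(y<0)&(y>-.4)
q=P[m]; r=cv2.minAreaRect((q[:,:2]*1000).astype(np.float32)); print('pad',r,np.median(q[:,2]),len(q))
for lo,hi,nm in [(.129,.137,'floor'),(.152,.166,'walltop')]:
    m=(S<70)&(z>lo)&(z<hi)&(x>.4)&(x<.7)&(y>-.3)&(y<.05)
    k=cv2.morphologyEx(m.astype(np.uint8),cv2.MORPH_OPEN,np.ones((2,2)))>0
    q=P[k]; print(nm,cv2.minAreaRect((q[:,:2]*1000).astype(np.float32)),np.median(q[:,2]),len(q))
m=((H<5)|(H>175))&(S>150)&(z>.02)&(z<.13)&(y<-.1)&(x>.3)&(x<.75)
q=P[m]; print('bin',cv2.minAreaRect((q[:,:2]*1000).astype(np.float32)))
E
```

```text
cap n 419
cap axis [-0.839  0.543  0.029] ext [-0.06367692  0.07463172] mid surf [0.54044952 0.26937303 0.13267488] yaw 147.07146023223655
panel n [-0.363 -0.524  0.77 ] tilt 39.60894650669512 1221 2481 yaw of n -124.65557032830489
y [ 0.823 -0.569  0.   ] x [-0.438 -0.634 -0.638]
ranges x [-0.07551328  0.07409027] y [-0.09730577  0.09038451] [0.55633419 0.30326148 0.08147827]
cap surf height over panel [0.0467955  0.06423652 0.07248401] cap y [-0.06845517  0.0694294 ] x [-0.02384133  0.01453609]
pad ((638.06201171875, -242.36117553710938), (43.73213577270508, 30.82387924194336), 78.76342010498047) 0.15881301871893516 189
floor ((548.572998046875, -139.0946502685547), (151.20028686523438, 262.82366943359375), 50.645416259765625) nan 3857
walltop ((625.3997192382812, -154.52110290527344), (405.0082092285156, 154.79745483398438), 41.49093246459961) nan 790
bin ((500.423583984375, -336.43408203125), (254.1363525390625, 231.5435791015625), 78.69742584228516)
```

```bash
cat >> h.py <<'E'
def plan(pos,Rm,s=None):
    "target TCP pos and 3x3 rot -> travel, dr in present tool frame"
    s=s or ctrl.get_state(); R0=R.from_quat(s['tcp_rot']).as_matrix(); p0=s['eef_pos']
    t=R0.T@(np.array(pos)-p0); r=R.from_matrix(R0.T@Rm).as_rotvec()
    print('travel',t.round(4).tolist(),'dr',r.round(4).tolist(),'dist',np.linalg.norm(t).round(3),'deg',np.degrees(np.linalg.norm(r)).round(1),'rows',np.ceil(max(np.linalg.norm(t)/.05,np.degrees(np.linalg.norm(r))/8.59)))
def rot(xa,ya):
    xa=np.array(xa,float);xa/=np.linalg.norm(xa);ya=np.array(ya,float);ya-=xa*(ya@xa);ya/=np.linalg.norm(ya)
    return np.stack([xa,ya,np.cross(xa,ya)],1)
def show():
    s=ctrl.get_state(); Rm=R.from_quat(s['tcp_rot']).as_matrix(); print('t',s['time'],'p',s['eef_pos'].round(4),'x',Rm[:,0].round(3),'y',Rm[:,1].round(3),'q',s['qpos'].round(3),'F',s['contact_force'].round(2),'op',round(s['opening'],3)); return s
E
python3 - <<'E'
from h import *
show()
a=np.radians(78.75); ty=np.array([np.cos(a),np.sin(a)]); tx=np.array([ty[1],-ty[0]]); o=np.array([.638,-.2424])
for n in ['side','top']:
    d=dict(np.load(f'pics/{n}0.npz')); P=cloud(d); hsv=cv2.cvtColor(d['img'],cv2.COLOR_RGB2HSV); H,S,V=[hsv[...,i].astype(int) for i in range(3)]
    X=(P[...,:2]-o)@tx; Y=(P[...,:2]-o)@ty; z=P[...,2]
    m=(S<80)&(abs(z-.133)<.003)&(abs(X+.1)<.15)&(Y>-.1)&(Y<.3); print(n,'floor X',np.percentile(X[m],[1,2,5,95,98,99]).round(3),'Y',np.percentile(Y[m],[1,2,5,95,98,99]).round(3),m.sum())
    m=(S<80)&(abs(z-.160)<.003)&(abs(X+.1)<.15)&(Y>-.1)&(Y<.3); print(n,'top X',np.percentile(X[m],[1,2,5,95,98,99]).round(3),'Y',np.percentile(Y[m],[1,2,5,95,98,99]).round(3),m.sum())
    m=(H>20)&(H<35)&(S>150)&(z>.15)&(z<.17)&(abs(X)<.05)&(abs(Y)<.06);print('pad X',np.percentile(X[m],[1,50,99]).round(3),'Y',np.percentile(Y[m],[1,50,99]).round(3))
E
```

```text
t 0.15 p [ 0.2153 -0.6392  0.2303] x [-0.     0.002 -1.   ] y [ 0.319 -0.948 -0.002] q [-1.396  0.287  1.578 -0.     1.279 -0.15 ] F [-0.39 -0.01  0.29] op 0.997
side floor X [-0.216 -0.208 -0.203 -0.028 -0.023 -0.021] Y [-0.029 -0.028 -0.024  0.172  0.179  0.18 ] 3570
side top X [-0.216 -0.215 -0.215 -0.019 -0.018 -0.018] Y [-0.026 -0.023 -0.009  0.183  0.185  0.185] 486
pad X [-0.015 -0.     0.015] Y [-0.021 -0.002  0.019]
top floor X [-0.224 -0.208 -0.203 -0.028 -0.022 -0.021] Y [-0.029 -0.027 -0.022  0.171  0.175  0.177] 1946
top top X [-0.216 -0.216 -0.215 -0.019 -0.018 -0.018] Y [-0.023 -0.02  -0.008  0.183  0.184  0.184] 278
pad X [-0.016 -0.     0.016] Y [-0.02   0.001  0.02 ]
```

```bash
python3 - <<'E'
from h import *
plan([.48,-.15,.45],rot([0,0,-1],[.981,-.195,0]))
E
```

```text
travel [-0.219, -0.3795, -0.407] dr [-1.0498, -0.0011, 0.0015] dist 0.598 deg 60.1 rows 12.0
```

Call:
{"fn": "play_rows", "kwargs": {"claw": [0, 0, 0, 0, 0, 0, 0, 0, 0, 0, 0, 0, 0, 0, 0], "travel": [[-0.1, 0, 0], [-0.219, -0.38, -0.407], [-0.219, -0.38, -0.407], [-0.219, -0.38, -0.407], [-0.219, -0.38, -0.407], [-0.219, -0.38, -0.407], [-0.219, -0.38, -0.407], [-0.219, -0.38, -0.407], [-0.219, -0.38, -0.407], [-0.219, -0.38, -0.407], [-0.219, -0.38, -0.407], [-0.219, -0.38, -0.407], [-0.219, -0.38, -0.407], [-0.219, -0.38, -0.407], [-0.219, -0.38, -0.407]], "dr": [[0, 0, 0], [-1.05, 0, 0], [-1.05, 0, 0], [-1.05, 0, 0], [-1.05, 0, 0], [-1.05, 0, 0], [-1.05, 0, 0], [-1.05, 0, 0], [-1.05, 0, 0], [-1.05, 0, 0], [-1.05, 0, 0], [-1.05, 0, 0], [-1.05, 0, 0], [-1.05, 0, 0], [-1.05, 0, 0]]}}

```text
time: 1.65
eef_pos: [0.4799, -0.1493, 0.4498]
tcp_rot: [0.546, 0.45, -0.546, 0.449]
contact_force: [0.2, -1.1, -1.4]
opening: 1.001
```

```bash
python3 - <<'E'
from h import *
show(); snap('wrist','w1.png')
n=np.load('panel.npz')['n']; h=n[:2]/np.hypot(*n[:2]); 
zt=np.array([h[0]*np.sin(np.radians(40)),h[1]*np.sin(np.radians(40)),np.cos(np.radians(40))]); xp=np.array([-h[0]*np.cos(np.radians(40)),-h[1]*np.cos(np.radians(40)),np.sin(np.radians(40))])
c=np.array([.539,.278,.1215]); print(zt,xp)
plan(c+zt*.17,rot(-zt,xp))
E
```

```text
t 1.65 p [ 0.4799 -0.1493  0.4498] x [-0.001  0.001 -1.   ] y [ 0.981 -0.193 -0.001] q [-5.040e-01 -1.810e-01  1.676e+00  1.000e-03  1.648e+00 -3.100e-01] F [ 0.2  -1.13 -1.35] op 1.001
[-0.36551592 -0.5287476   0.76604444] [0.43560491 0.63013685 0.64278761]
travel [0.1982, -0.068, -0.3307] dr [-1.1132, 0.4023, 0.6175] dist 0.392 deg 76.5 rows 9.0
```

View pics/w1.png

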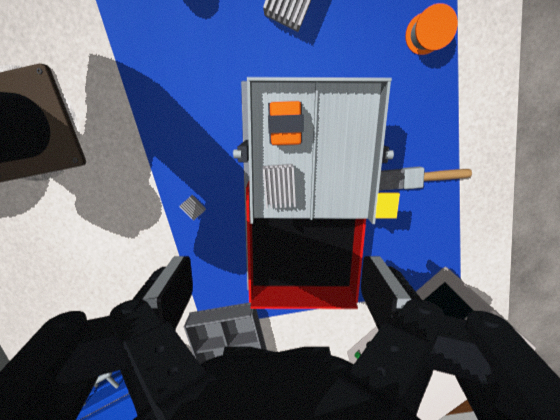

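The wrist view shows the tray (250–390, 80–220), the transformer (285,122), the heat sink (283,187), the pad (387,206), and the empty right lane, which agrees with the measurements.

Call:
{"fn": "play_rows", "kwargs": {"claw": [0, 0, 0, 0, 0, 0, 0, 0, 0, 0, 0, 0, 0, 0, 0, 0], "travel": [[0.198, -0.068, -0.331], [0.198, -0.068, -0.331], [0.198, -0.068, -0.331], [0.198, -0.068, -0.331], [0.198, -0.068, -0.331], [0.198, -0.068, -0.331], [0.198, -0.068, -0.331], [0.198, -0.068, -0.331], [0.198, -0.068, -0.331], [0.198, -0.068, -0.331], [0.198, -0.068, -0.331], [0.198, -0.068, -0.331], [0.198, -0.068, -0.331], [0.198, -0.068, -0.331], [0.198, -0.068, -0.331], [0.198, -0.068, -0.331]], "dr": [[-1.113, 0.402, 0.617], [-1.113, 0.402, 0.617], [-1.113, 0.402, 0.617], [-1.113, 0.402, 0.617], [-1.113, 0.402, 0.617], [-1.113, 0.402, 0.617], [-1.113, 0.402, 0.617], [-1.113, 0.402, 0.617], [-1.113, 0.402, 0.617], [-1.113, 0.402, 0.617], [-1.113, 0.402, 0.617], [-1.113, 0.402, 0.617], [-1.113, 0.402, 0.617], [-1.113, 0.402, 0.617], [-1.113, 0.402, 0.617], [-1.113, 0.402, 0.617]]}}

```text
time: 3.3
eef_pos: [0.477, 0.1884, 0.2521]
tcp_rot: [0.429, 0.562, 0.033, 0.706]
contact_force: [-0.8, 0.5, 0.7]
opening: 0.997
```

```bash
python3 - <<'E'
from h import *
show(); d=snap('wrist','w2.png'); P=cloud(d)
hsv=cv2.cvtColor(d['img'],cv2.COLOR_RGB2HSV); H,S,V=[hsv[...,i].astype(int) for i in range(3)]
x,y,z=P[...,0],P[...,1],P[...,2]
B=(abs(x-.55)<.15)&(abs(y-.29)<.15)
m=B&(H>95)&(H<115)&(S>90)&(z>.09)&(z<.17)
q=P[m]; c=np.median(q,0); q=q[np.linalg.norm(q-c,axis=1)<.09]; print('cap n',len(q)); ce=q.mean(0); u,s,vt=np.linalg.svd(q-ce,full_matrices=False); t=(q-ce)@vt[0]; ends=np.percentile(t,[.5,99.5]); print('axis',vt[0].round(4),'yaw',np.degrees(np.arctan2(vt[0][1],vt[0][0])),'ends',ends,'mid',ce+vt[0]*ends.mean())
m=B&(S<70)&(z>.03)&(z<.14)
q0=P[m]; rng=np.random.default_rng(0); best=None
for i in range(500):
    a=q0[rng.choice(len(q0),3,0)]; n=np.cross(a[1]-a[0],a[2]-a[0]); n/=np.linalg.norm(n)+1e-9; n*=np.sign(n[2])
    if not .6<n[2]<.9: continue
    k=abs((q0-a[0])@n)<.002
    if best is None or k.sum()>best.sum(): best=k
i=q0[best]; c=i.mean(0); u,s,vt=np.linalg.svd(i-c,full_matrices=False); n=vt[2]*np.sign(vt[2][2]); print('n',n.round(4),'tilt',np.degrees(np.arccos(n[2])),'yaw+90',np.degrees(np.arctan2(n[1],n[0]))-90,len(i))
yax=np.cross([0,0,1],-n);yax/=np.linalg.norm(yax);yax*=1; xa=np.cross(yax,n); print('y',yax,'x',xa)
print('x rng',np.percentile((i-c)@xa,[.3,99.7]),'y',np.percentile((i-c)@yax,[.3,99.7]),c)
f=(q-c); print('cap h',np.percentile(f@n,[2,50,99]),'x',np.percentile(f@xa,[1,99]),'y',np.percentile(f@yax,[1,99]))
# sphere-free axis: cylinder fit in (x,h)
A=np.c_[f@xa,f@n]; b=np.linalg.lstsq(np.c_[2*A,np.ones(len(A))],(A**2).sum(1),rcond=None)[0]; print('circle c',b[:2],'r',np.sqrt(b[2]+b[0]**2+b[1]**2))
print('axis pt',c+xa*b[0]+n*b[1]+yax*np.percentile(f@yax,[1,99]).mean())
E
```

```text
t 3.3 p [0.477  0.1884 0.2521] x [ 0.366  0.528 -0.766] y [0.436 0.63  0.642] q [-0.116 -0.359  2.272  0.741  0.998 -1.424] F [-0.76  0.46  0.69] op 0.997
cap n 3506
axis [ 0.8247 -0.5656 -0.0022] yaw -34.44365671490772 ends [-0.06815132  0.07052371] mid [0.53500185 0.27271928 0.13546483]
n [-0.3666 -0.5282  0.7659] tilt 40.010170621865626 yaw+90 -214.75949568916764 11902
y [-0.82155246  0.57013293  0.        ] x [0.4366821  0.62925195 0.64292358]
x rng [-0.07195148  0.07325627] y [-0.1074336   0.07940972] [0.54231899 0.31467538 0.08505199]
cap h [0.05120034 0.06532553 0.06876831] x [-0.0168543   0.02533166] y [-0.08644036  0.05112243]
circle c [0.00940015 0.02761835] r 0.039160474851881566
axis pt [0.55080808 0.2959346  0.1122493 ]
```

View pics/w2.png

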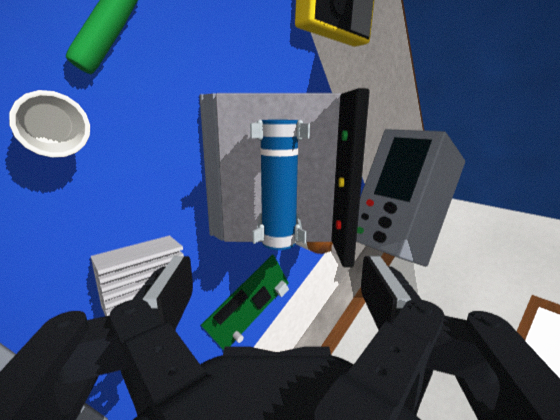

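The view shows the capacitor (262–298, 120–248) between clips at its ends, with the ridge to the right (340–365). The fitted normal is tilted 40.0°, and the capacitor's top is 68.8 mm above the face, against 68 mm expected.

```bash
python3 - <<'E'
from h import *
d=dict(np.load('pics/w2.npz')); P=cloud(d); hsv=cv2.cvtColor(d['img'],cv2.COLOR_RGB2HSV); H,S,V=[hsv[...,i].astype(int) for i in range(3)]
n=np.array([-.3666,-.5282,.7659]); n/=np.linalg.norm(n); xa=np.array([.4367,.6292,.6429]); ya=np.array([-.82155,.57013,0]); c=np.array([.54232,.31468,.08505])
f=P-c; h=f@n; X=f@xa; Y=f@ya
m=(H>95)&(H<115)&(S>90)&(abs(X)<.04)&(abs(Y)<.12)&(h>.04)
for t in [.066,.067,.068]: k=m&(h>t); print(t,k.sum(),np.nanmedian(X[k]),np.percentile(X[k],[5,95]))
# full cap incl. bands
k=(abs(X-.003)<.01)&(h>.06)&(h<.075)&(abs(Y)<.12); print('Y full',np.percentile(Y[k],[.3,99.7]))
ax=c+n*.048+ya*np.percentile(Y[k],[.3,99.7]).mean()+xa*np.median(X[m&(h>.067)]); print('axis pt',ax)
np.savez('cap.npz',ax=ax,n=n,xa=xa,ya=ya,c=c)
plan(ax+n*.06,rot(-n,xa)); plan(ax-n*.017,rot(-n,xa))
E
```

```text
0.066 1630 0.0011925405373473682 [-0.02033654  0.0096605 ]
0.067 1046 0.0011690392324905862 [-0.02389299  0.00878757]
0.068 403 9.93634281417073e-05 [-0.03031114  0.0165064 ]
Y full [-0.08721452  0.05145315]
axis pt [0.53992354 0.27986756 0.12256489]
travel [0.1105, 0.0019, -0.0004] dr [0.0012, -0.0009, 0.0008] dist 0.111 deg 0.1 rows 3.0
travel [0.1875, 0.002, -0.0003] dr [0.0012, -0.0009, 0.0008] dist 0.188 deg 0.1 rows 4.0
```

Call:
{"fn": "play_rows", "kwargs": {"claw": [0, 0, 0, 0, 0, 0, 0, 0, 0, 0], "travel": [[0.04, 0.001, 0], [0.08, 0.001, 0], [0.11, 0.001, 0], [0.125, 0.001, 0], [0.14, 0.001, 0], [0.155, 0.001, 0], [0.17, 0.001, 0], [0.18, 0.001, 0], [0.187, 0.001, 0], [0.187, 0.001, 0]], "dr": [[0, 0, 0], [0, 0, 0], [0, 0, 0], [0, 0, 0], [0, 0, 0], [0, 0, 0], [0, 0, 0], [0, 0, 0], [0, 0, 0], [0, 0, 0]]}}

```text
time: 4.35
eef_pos: [0.5455, 0.288, 0.1086]
tcp_rot: [0.429, 0.563, 0.033, 0.706]
contact_force: [-1.5, 0.3, -0.4]
opening: 0.998
```

```bash
python3 - <<'E'
from h import *
show(); snap('wrist','w3.png'); snap('side','s3.png')
a=cv2.imread('pics/s3.png'); cv2.imwrite('pics/s3z.png',cv2.resize(a[60:260,160:400],None,fx=3,fy=3))
E
```

```text
t 4.35 p [0.5455 0.288  0.1086] x [ 0.364  0.528 -0.767] y [0.436 0.631 0.642] q [ 0.12   0.097  2.167  0.985  0.615 -1.603] F [-1.49  0.33 -0.36] op 0.998
```

View pics/w3.png

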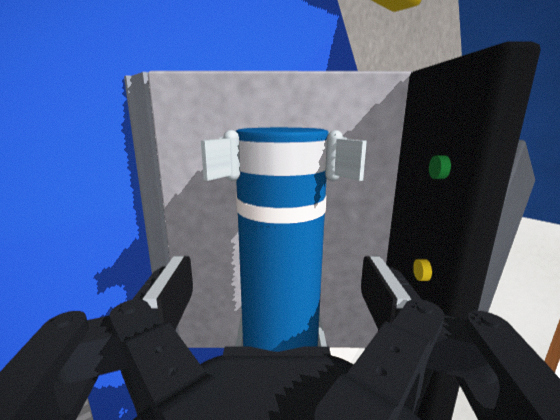

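View pics/s3z.png

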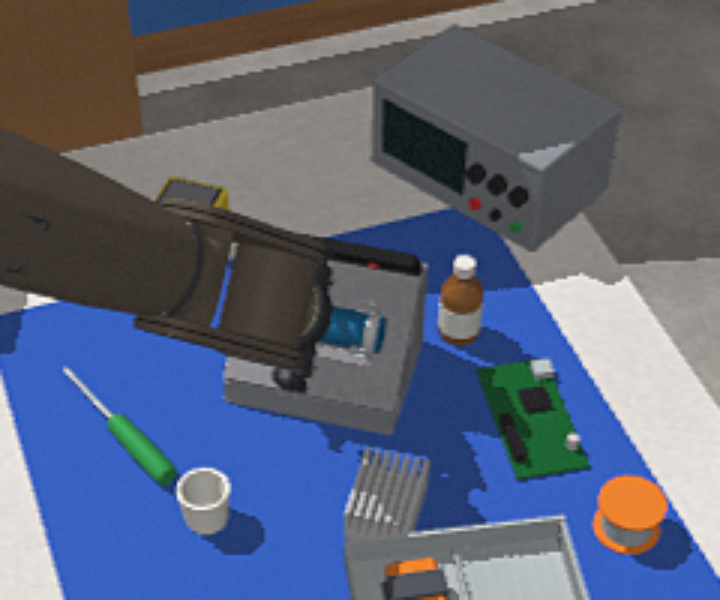

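The wrist view has the capacitor at columns 238–327, between the fingers at columns 170 and 385 and well centred, with no contact. I close now.

Call:
{"fn": "play_rows", "kwargs": {"claw": [255, 255, 255, 255, 255, 255, 255, 255, 255, 255], "travel": [[0, 0, 0], [0, 0, 0], [0, 0, 0], [0, 0, 0], [0, 0, 0], [0, 0, 0], [0, 0, 0], [0, 0, 0], [0, 0, 0], [0, 0, 0]], "dr": [[0, 0, 0], [0, 0, 0], [0, 0, 0], [0, 0, 0], [0, 0, 0], [0, 0, 0], [0, 0, 0], [0, 0, 0], [0, 0, 0], [0, 0, 0]], "force": 60}}

```text
time: 5.45
eef_pos: [0.5465, 0.2879, 0.111]
tcp_rot: [0.429, 0.562, 0.034, 0.707]
contact_force: [-2.9, -1.3, 5.6]
opening: 0.451
```

```bash
python3 - <<'E'
from h import *
show(); snap('wrist','w4.png')
E
```

```text
t 5.45 p [0.5465 0.2879 0.111 ] x [ 0.367  0.529 -0.765] y [0.434 0.63  0.644] q [ 0.119  0.093  2.166  0.985  0.617 -1.602] F [-2.95 -1.28  5.62] op 0.451
```

View pics/w4.png

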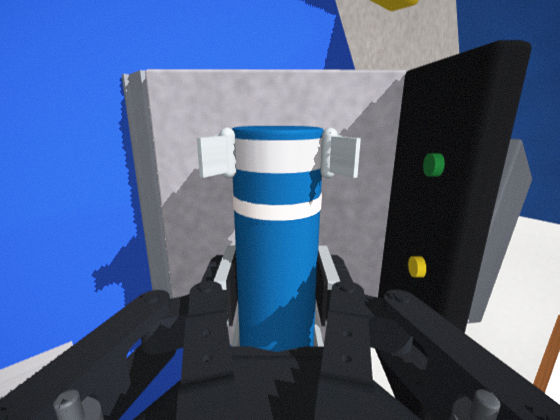

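The fingers are closed on the capacitor at 0.451, about 38–40 mm. I pull straight out along the normal.

Call:
{"fn": "play_rows", "kwargs": {"claw": [255, 255, 255, 255, 255, 255, 255, 255, 255, 255, 255, 255, 255, 255, 255], "travel": [[-0.004, 0, 0], [-0.008, 0, 0], [-0.012, 0, 0], [-0.016, 0, 0], [-0.022, 0, 0], [-0.03, 0, 0], [-0.04, 0, 0], [-0.05, 0, 0], [-0.06, 0, 0], [-0.07, 0, 0], [-0.09, 0, 0], [-0.11, 0, 0], [-0.13, 0, 0], [-0.14, 0, 0], [-0.14, 0, 0]], "dr": [[0, 0, 0], [0, 0, 0], [0, 0, 0], [0, 0, 0], [0, 0, 0], [0, 0, 0], [0, 0, 0], [0, 0, 0], [0, 0, 0], [0, 0, 0], [0, 0, 0], [0, 0, 0], [0, 0, 0], [0, 0, 0], [0, 0, 0]], "force": 60}}

```text
time: 7.0
eef_pos: [0.4956, 0.2131, 0.2199]
tcp_rot: [0.429, 0.56, 0.034, 0.708]
contact_force: [0.3, 0.9, -2.3]
opening: 0.446
```

```bash
python3 - <<'E'
from h import *
show(); d=snap('wrist','w5.png')
s=ctrl.get_state(); Rm=R.from_quat(s['tcp_rot']).as_matrix()
P=cloud(d); hsv=cv2.cvtColor(d['img'],cv2.COLOR_RGB2HSV); H,S,V=[hsv[...,i].astype(int) for i in range(3)]
L=(P-s['eef_pos'])@Rm
m=(H>95)&(H<112)&(S>90)&(abs(L[...,1])<.03)&(abs(L[...,2])<.1)&(abs(L[...,0]+.02)<.04)
q=L[m]; print(len(q),'tool coords pct',np.nanpercentile(q,[1,50,99],axis=0)); u,ss,vt=np.linalg.svd(q-q.mean(0),full_matrices=False); print('axis in tool',vt[0])
lane=np.array([.638,-.2424])
a=np.radians(78.75); ty=np.array([np.cos(a),np.sin(a),0]); tx=np.array([ty[1],-ty[0],0]); fl=np.array([.638,-.2424,.133])-.067*tx+.076*ty; print('lane',fl)
plan(fl+[0,0,.22],rot([0,0,-1],tx))
E
```

```text
t 7.0 p [0.4956 0.2131 0.2199] x [ 0.37   0.529 -0.764] y [0.433 0.629 0.645] q [-0.049 -0.256  2.259  0.782  0.886 -1.448] F [ 0.3   0.9  -2.28] op 0.446
14262 tool coords pct [[-0.0367439  -0.017778   -0.06975961]
 [-0.03377544  0.00066141 -0.01693766]
 [-0.01805545  0.01966624  0.03124669]]
axis in tool [-0.01356076 -0.00453405  0.99989777]
lane [ 0.58711425 -0.15478927  0.133     ]
travel [-0.2635, -0.1054, 0.2855] dr [1.1124, -0.4038, -0.62] dist 0.403 deg 76.5 rows 9.0
```

View pics/w5.png

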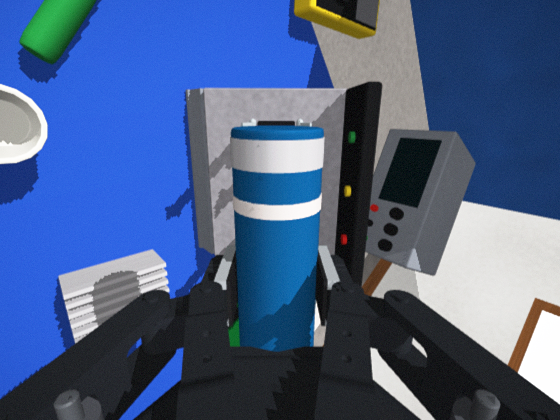

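The capacitor is out, square in the gripper, with its axis 16.5 mm behind the TCP. I carry it to above the lane.

Call:
{"fn": "play_rows", "kwargs": {"claw": [255, 255, 255, 255, 255, 255, 255, 255, 255, 255, 255, 255, 255, 255, 255, 255, 255, 255], "travel": [[-0.04, 0, 0], [-0.08, 0, 0], [-0.263, -0.105, 0.286], [-0.263, -0.105, 0.286], [-0.263, -0.105, 0.286], [-0.263, -0.105, 0.286], [-0.263, -0.105, 0.286], [-0.263, -0.105, 0.286], [-0.263, -0.105, 0.286], [-0.263, -0.105, 0.286], [-0.263, -0.105, 0.286], [-0.263, -0.105, 0.286], [-0.263, -0.105, 0.286], [-0.263, -0.105, 0.286], [-0.263, -0.105, 0.286], [-0.263, -0.105, 0.286], [-0.263, -0.105, 0.286], [-0.263, -0.105, 0.286]], "dr": [[0, 0, 0], [0, 0, 0], [1.112, -0.404, -0.62], [1.112, -0.404, -0.62], [1.112, -0.404, -0.62], [1.112, -0.404, -0.62], [1.112, -0.404, -0.62], [1.112, -0.404, -0.62], [1.112, -0.404, -0.62], [1.112, -0.404, -0.62], [1.112, -0.404, -0.62], [1.112, -0.404, -0.62], [1.112, -0.404, -0.62], [1.112, -0.404, -0.62], [1.112, -0.404, -0.62], [1.112, -0.404, -0.62], [1.112, -0.404, -0.62], [1.112, -0.404, -0.62]]}}

```text
time: 8.85
eef_pos: [0.5878, -0.1546, 0.3531]
tcp_rot: [0.547, 0.448, -0.546, 0.449]
contact_force: [0.2, 0.7, -3.0]
opening: 0.443
```

```bash
python3 - <<'E'
from h import *
s=show(); d=snap('wrist','w6.png'); P=cloud(d); Rm=R.from_quat(s['tcp_rot']).as_matrix()
hsv=cv2.cvtColor(d['img'],cv2.COLOR_RGB2HSV); H,S,V=[hsv[...,i].astype(int) for i in range(3)]
L=(P-s['eef_pos'])@Rm
m=(H>95)&(H<112)&(S>90)&(abs(L[...,1])<.03)&(abs(L[...,2])<.1)&(abs(L[...,0]+.02)<.04)
q=L[m]; print('cap',np.nanpercentile(q,[1,50,99],axis=0).round(4))
a=np.radians(78.75); ty=np.array([np.cos(a),np.sin(a),0]); tx=np.array([ty[1],-ty[0],0]); fl=np.array([.638,-.2424,.133])-.067*tx+.076*ty
X=(P-fl)@tx; Y=(P-fl)@ty; Z=P[...,2]
m=(abs(Z-.159)<.003)&(X>.04)&(X<.06)&(Y>0)&(Y<.12); print('wall X',np.percentile(X[m],[2,50,98]),m.sum())
m=(Z>.138)&(Z<.144)&(abs(X+.048)<.01)&(Y>0); print('rib',np.percentile(X[m],[2,50,98]),m.sum())
m=(abs(Z-.133)<.006)&(X>-.04)&(X<.04)&(Y>-.1)&(Y<.1); print('floor z',np.median(Z[m]),np.percentile(Y[m],[1,99]))
plan(fl+[0,0,.006],rot([0,0,-1],tx))
E
```

```text
t 8.85 p [ 0.5878 -0.1546  0.3531] x [ 0.001 -0.    -1.   ] y [ 0.981 -0.195  0.001] q [-0.424  0.072  1.602  0.     1.466 -0.228] F [ 0.2   0.71 -3.03] op 0.443
cap [[-0.0356 -0.019  -0.0694]
 [-0.0326 -0.0005 -0.0165]
 [-0.0168  0.0186  0.0316]]
wall X [0.04478971 0.04737885 0.04971671] 181
rib [-0.05336304 -0.04913147 -0.04083564] 129
floor z 0.1344566132080555 [0.06203335 0.09918205]
travel [0.2141, -0.0008, 0.0003] dr [0.0003, 0.0002, -0.0006] dist 0.214 deg 0.0 rows 5.0
```

View pics/w6.png

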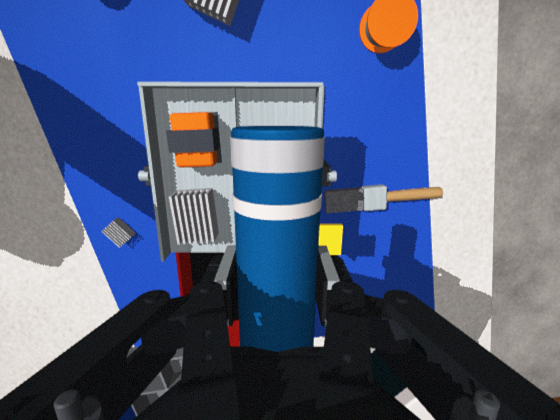

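The capacitor hangs above the lane, parallel to it, and its bounds agree (wall at +47 mm, rib at −49 mm). Lowering.

Call:
{"fn": "play_rows", "kwargs": {"claw": [255, 255, 255, 255, 255, 255, 255, 255, 255, 255, 255], "travel": [[0.04, -0.001, 0], [0.08, -0.001, 0], [0.12, -0.001, 0], [0.15, -0.001, 0], [0.17, -0.001, 0], [0.185, -0.001, 0], [0.195, -0.001, 0], [0.203, -0.001, 0], [0.208, -0.001, 0], [0.211, -0.001, 0], [0.211, -0.001, 0]], "dr": [[0, 0, 0], [0, 0, 0], [0, 0, 0], [0, 0, 0], [0, 0, 0], [0, 0, 0], [0, 0, 0], [0, 0, 0], [0, 0, 0], [0, 0, 0], [0, 0, 0]]}}

```text
time: 10.0
eef_pos: [0.5872, -0.1545, 0.1424]
tcp_rot: [0.547, 0.448, -0.546, 0.449]
contact_force: [-0.1, 1.1, -1.7]
opening: 0.444
```

```bash
python3 - <<'E'
from h import *
show(); snap('wrist','w7.png'); snap('side','s7.png')
a=cv2.imread('pics/s7.png'); cv2.imwrite('pics/s7z.png',cv2.resize(a[210:410,220:460],None,fx=3,fy=3))
E
```

```text
t 10.0 p [ 0.5872 -0.1545  0.1424] x [ 0.001 -0.    -1.   ] y [ 0.981 -0.195  0.001] q [-0.424  0.225  1.821 -0.     1.094 -0.228] F [-0.1   1.1  -1.75] op 0.444
```

View pics/w7.png

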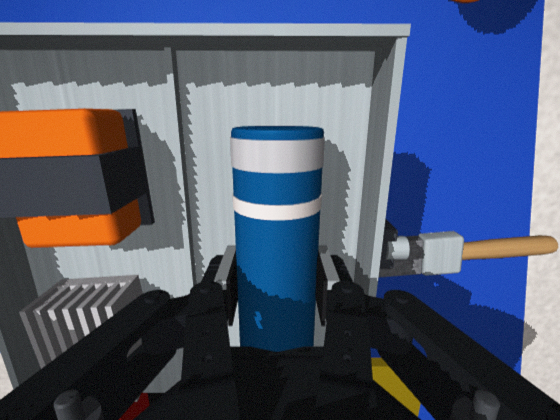

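View pics/s7z.png

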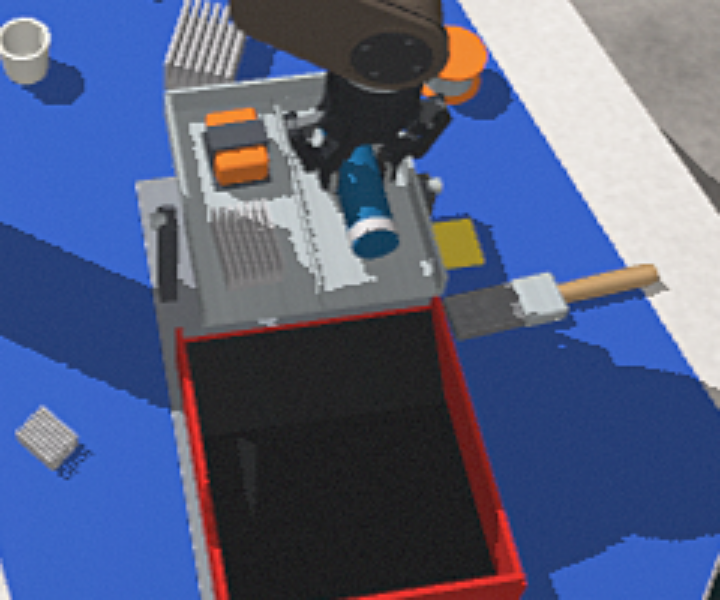

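Call:
{"fn": "play_rows", "kwargs": {"claw": [255, 255, 255, 255, 135, 130, 125, 120, 115, 110, 110, 110], "travel": [[0.002, 0, 0], [0.004, 0, 0], [0.005, 0, 0], [0.005, 0, 0], [0.005, 0, 0], [0.005, 0, 0], [0.005, 0, 0], [0.005, 0, 0], [0.005, 0, 0], [0.005, 0, 0], [0.005, 0, 0], [0.005, 0, 0]], "dr": [[0, 0, 0], [0, 0, 0], [0, 0, 0], [0, 0, 0], [0, 0, 0], [0, 0, 0], [0, 0, 0], [0, 0, 0], [0, 0, 0], [0, 0, 0], [0, 0, 0], [0, 0, 0]]}}

```text
time: 11.3
eef_pos: [0.5874, -0.1546, 0.1378]
tcp_rot: [0.547, 0.448, -0.546, 0.449]
contact_force: [-0.6, 0.3, -0.1]
opening: 0.57
```

```bash
python3 - <<'E'
from h import *
show(); snap('wrist','w8.png')
E
```

```text
t 11.3 p [ 0.5874 -0.1546  0.1378] x [ 0.002 -0.001 -1.   ] y [ 0.981 -0.195  0.002] q [-0.424  0.231  1.824 -0.     1.085 -0.228] F [-0.57  0.3  -0.13] op 0.57
```

View pics/w8.png

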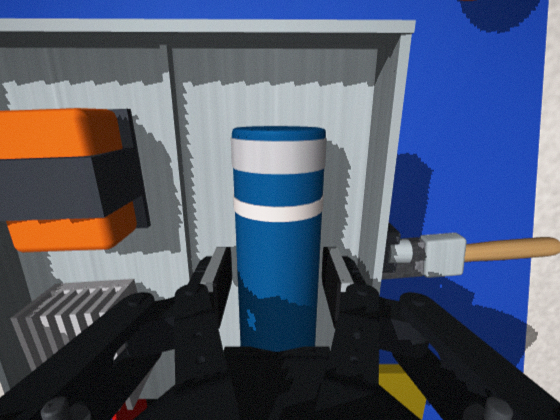

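The fingers stand clear of the capacitor on both sides, which rests in the lane. Lifting straight up.

Call:
{"fn": "play_rows", "kwargs": {"claw": [110, 110, 110, 110, 110, 110, 110, 110], "travel": [[-0.01, 0, 0], [-0.03, 0, 0], [-0.05, 0, 0], [-0.08, 0, 0], [-0.12, 0, 0], [-0.16, 0, 0], [-0.18, 0, 0], [-0.18, 0, 0]], "dr": [[0, 0, 0], [0, 0, 0], [0, 0, 0], [0, 0, 0], [0, 0, 0], [0, 0, 0], [0, 0, 0], [0, 0, 0]]}}

```text
time: 12.15
eef_pos: [0.5887, -0.1551, 0.3239]
tcp_rot: [0.548, 0.445, -0.545, 0.452]
contact_force: [-0.2, -0.8, 0.8]
opening: 0.569
```

```bash
python3 - <<'E'
from h import *
s=show(); snap('wrist','w9.png'); d=snap('side','s9.png'); P=cloud(d)
a=np.radians(78.75); ty=np.array([np.cos(a),np.sin(a),0]); tx=np.array([ty[1],-ty[0],0]); pad=np.array([.638,-.2424,.159]); fl=pad-[0,0,.026]-.067*tx+.076*ty
d2=dict(np.load('pics/w9.npz')); 
for n,dd in (('side',d),('wrist',d2)):
    P=cloud(dd); hsv=cv2.cvtColor(dd['img'],cv2.COLOR_RGB2HSV); H,S,V=[hsv[...,i].astype(int) for i in range(3)]
    X=(P-fl)@tx; Y=(P-fl)@ty; Z=P[...,2]-.133
    m=(H>95)&(H<112)&(S>90)&(abs(X)<.045)&(abs(Y)<.11)&(Z>.005)&(Z<.06); 
    if m.sum(): print(n,'cap X',np.percentile(X[m],[1,50,99]).round(3),'Y',np.percentile(Y[m],[1,99]).round(3),'Zmax',np.percentile(Z[m],98).round(3))
    m=(H>20)&(H<35)&(S>150)&(abs((P-pad)@tx)<.04)&(abs((P-pad)@ty)<.05)&(abs(Z-.026)<.008); print(n,'pad',np.percentile((P-pad)[m]@tx,[1,99]).round(4),np.percentile((P-pad)[m]@ty,[1,99]).round(4),np.median(P[m][:,2]),m.sum())
E
```

```text
t 12.15 p [ 0.5887 -0.1551  0.3239] x [ 0.011 -0.005 -1.   ] y [ 0.981 -0.195  0.012] q [-0.424  0.079  1.647 -0.     1.404 -0.228] F [-0.25 -0.78  0.85] op 0.569
side cap X [-0.019 -0.003  0.018] Y [-0.071  0.069] Zmax 0.042
side pad [-0.0158  0.0149] [-0.0208  0.0197] 0.15885992840177288 187
wrist cap X [-0.018  0.     0.019] Y [-0.068  0.069] Zmax 0.042
wrist pad [-0.0178  0.0146] [-0.0185  0.0192] 0.16056211590850383 591
```

View pics/w9.png

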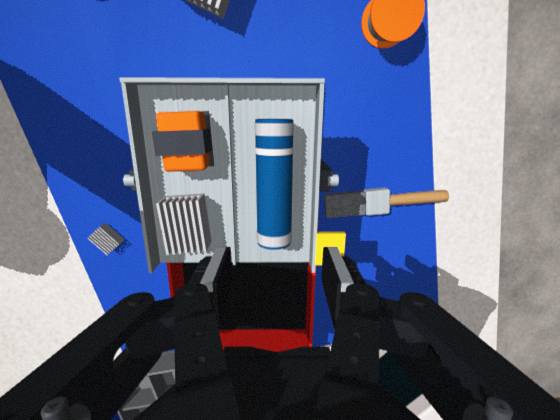

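The capacitor lies lengthwise in its lane (x ≈ 0, y ≈ 0, top 42 mm) and the rejects have not moved. Next I shut the gripper and go above the pad at (330,247).

```bash
python3 - <<'E'
from h import *
a=np.radians(78.75); ty=np.array([np.cos(a),np.sin(a),0]); tx=np.array([ty[1],-ty[0],0]); pad=np.array([.638,-.2424,.159])
p=pad+.004*tx-.003*ty
plan(p+[0,0,.165],rot([0,0,-1],tx));plan(p+[0,0,.02],rot([0,0,-1],tx))
E
```

```text
travel [-0.006, 0.0713, 0.0794] dr [0.0003, 0.0005, -0.0022] dist 0.107 deg 0.1 rows 3.0
travel [0.139, 0.0709, 0.0793] dr [0.0003, 0.0005, -0.0022] dist 0.175 deg 0.1 rows 4.0
```

Call:
{"fn": "play_rows", "kwargs": {"claw": [255, 255, 255, 255, 255, 255, 255, 255, 255, 255, 255, 255], "travel": [[-0.005, 0.071, 0.079], [-0.005, 0.071, 0.079], [-0.005, 0.071, 0.079], [-0.005, 0.071, 0.079], [0, 0.071, 0.079], [0, 0.071, 0.079], [0.04, 0.071, 0.079], [0.08, 0.071, 0.079], [0.11, 0.071, 0.079], [0.13, 0.071, 0.079], [0.139, 0.071, 0.079], [0.139, 0.071, 0.079]], "dr": [[0, 0, 0], [0, 0, 0], [0, 0, 0], [0, 0, 0], [0, 0, 0], [0, 0, 0], [0, 0, 0], [0, 0, 0], [0, 0, 0], [0, 0, 0], [0, 0, 0], [0, 0, 0]]}}

```text
time: 13.45
eef_pos: [0.6406, -0.2446, 0.1777]
tcp_rot: [-0.546, -0.449, 0.546, -0.449]
contact_force: [0.8, 0.2, -0.2]
opening: 0.002
```

```bash
python3 - <<'E'
from h import *
show(); snap('wrist','w10.png'); snap('side','s10.png')
a=cv2.imread('pics/s10.png'); cv2.imwrite('pics/s10z.png',cv2.resize(a[210:410,220:460],None,fx=3,fy=3))
E
```

```text
t 13.45 p [ 0.6406 -0.2446  0.1777] x [-0.  0. -1.] y [ 0.981 -0.194 -0.   ] q [-0.512  0.353  1.593  0.     1.196 -0.317] F [ 0.82  0.24 -0.17] op 0.002
```

View pics/w10.png

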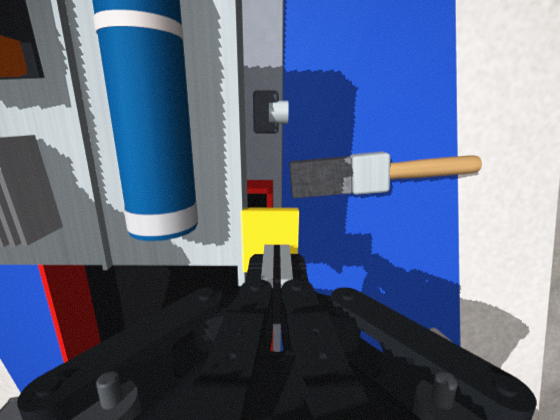

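View pics/s10z.png

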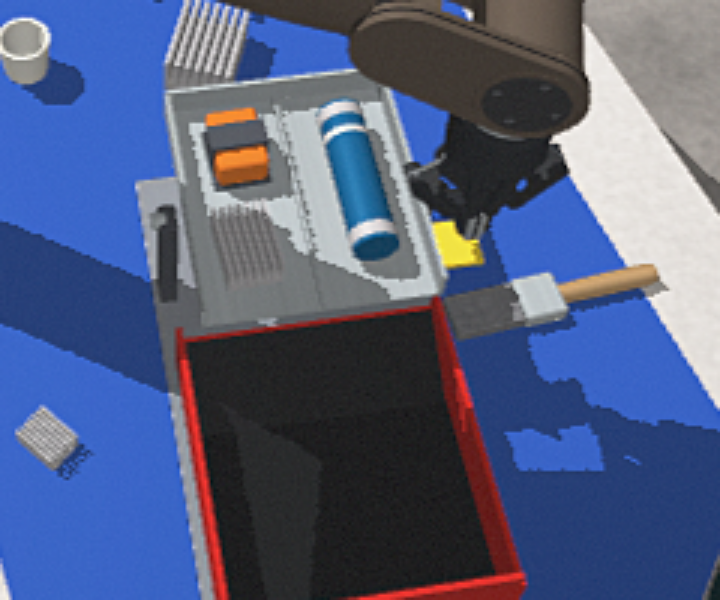

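The shut fingertips stand centred above the yellow pad at (272,240). I press down slowly and watch the force.

Call:
{"fn": "play_rows", "kwargs": {"claw": [255, 255, 255, 255, 255, 255, 255, 255, 255, 255, 255, 255, 255], "travel": [[0.008, 0, 0], [0.014, 0, 0], [0.018, 0, 0], [0.02, 0, 0], [0.022, 0, 0], [0.025, 0, 0], [0.028, 0, 0], [0.031, 0, 0], [0.034, 0, 0], [0.037, 0, 0], [0.04, 0, 0], [0.042, 0, 0], [0.042, 0, 0]], "dr": [[0, 0, 0], [0, 0, 0], [0, 0, 0], [0, 0, 0], [0, 0, 0], [0, 0, 0], [0, 0, 0], [0, 0, 0], [0, 0, 0], [0, 0, 0], [0, 0, 0], [0, 0, 0], [0, 0, 0]]}}

```text
time: 14.85
eef_pos: [0.6412, -0.2509, 0.1436]
tcp_rot: [-0.544, -0.445, 0.548, -0.453]
contact_force: [-9.7, -7.8, 11.6]
opening: 0.002
```

```bash
python3 - <<'E'
from h import *
show(); snap('side','s11.png')
a=cv2.imread('pics/s11.png'); cv2.imwrite('pics/s11z.png',cv2.resize(a[210:410,220:460],None,fx=3,fy=3))
E
```

```text
t 14.85 p [ 0.6412 -0.2509  0.1436] x [ 0.002 -0.012 -1.   ] y [ 0.981 -0.193  0.005] q [-0.517  0.388  1.613 -0.01   1.133 -0.318] F [-9.69 -7.82 11.64] op 0.002
```

View pics/s11z.png

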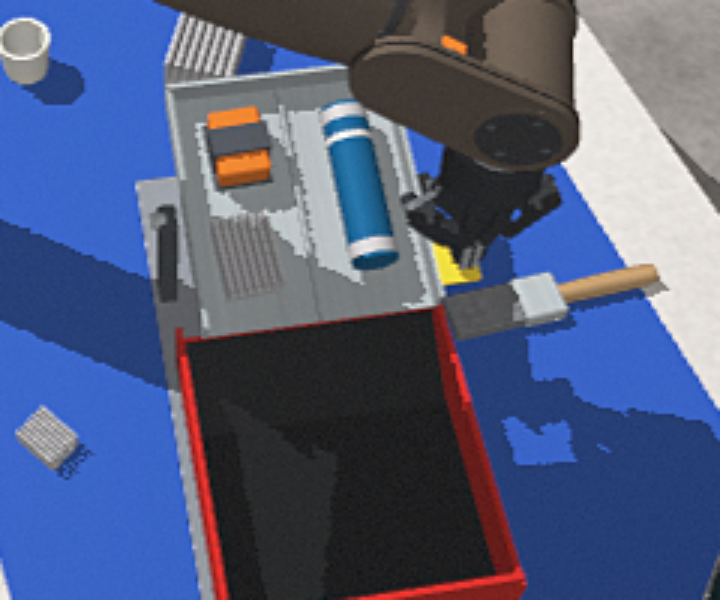

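Call:
{"fn": "play_rows", "kwargs": {"claw": [255, 255, 255, 255, 255, 255, 255, 255, 255, 255], "travel": [[0.01, 0, 0], [0.012, 0, 0], [0.015, 0, 0], [0.018, 0, 0], [0.021, 0, 0], [0.024, 0, 0], [0.027, 0, 0], [0.03, 0, 0], [0.03, 0, 0], [0.03, 0, 0]], "dr": [[0, 0, 0], [0, 0, 0], [0, 0, 0], [0, 0, 0], [0, 0, 0], [0, 0, 0], [0, 0, 0], [0, 0, 0], [0, 0, 0], [0, 0, 0]]}}

```text
time: 15.9
eef_pos: [0.6415, -0.2538, 0.1173]
tcp_rot: [-0.543, -0.444, 0.549, -0.454]
contact_force: [-5.2, -2.4, 8.6]
opening: 0.0
```

```bash
python3 - <<'E'
from h import *
show(); snap('side','s12.png')
a=cv2.imread('pics/s12.png'); cv2.imwrite('pics/s12z.png',cv2.resize(a[210:410,220:460],None,fx=3,fy=3))
E
```

```text
t 15.9 p [ 0.6415 -0.2538  0.1173] x [ 0.003 -0.017 -1.   ] y [ 0.981 -0.193  0.006] q [-0.519  0.418  1.625 -0.015  1.088 -0.318] F [-5.16 -2.4   8.63] op 0.0
```

View pics/s12z.png

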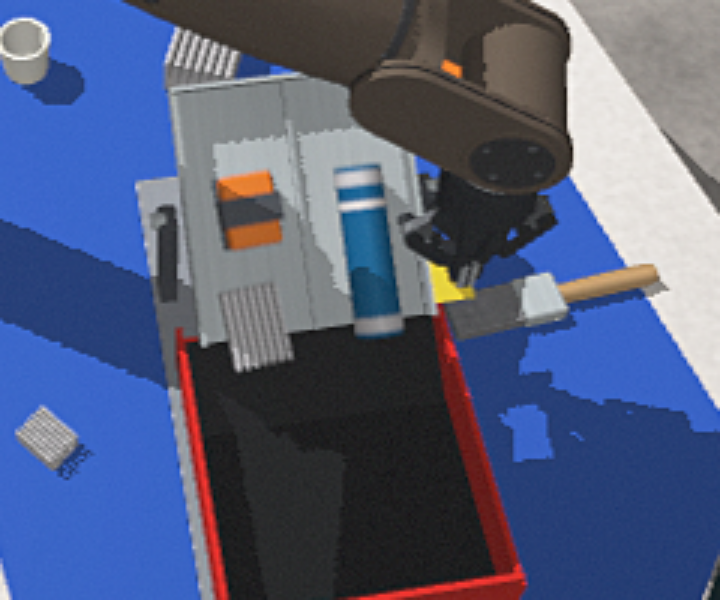

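All three are already sliding. I press on to the stop and hold.

Call:
{"fn": "play_rows", "kwargs": {"claw": [255, 255, 255, 255, 255, 255, 255, 255, 255, 255, 255, 255], "travel": [[0.007, 0, 0], [0.009, 0, 0], [0.011, 0, 0], [0.013, 0, 0], [0.015, 0, 0], [0.017, 0, 0], [0.018, 0, 0], [0.018, 0, 0], [0.018, 0, 0], [0.018, 0, 0], [0.018, 0, 0], [0.018, 0, 0]], "dr": [[0, 0, 0], [0, 0, 0], [0, 0, 0], [0, 0, 0], [0, 0, 0], [0, 0, 0], [0, 0, 0], [0, 0, 0], [0, 0, 0], [0, 0, 0], [0, 0, 0], [0, 0, 0]]}}

```text
time: 17.15
eef_pos: [0.6444, -0.2579, 0.11]
tcp_rot: [-0.543, -0.44, 0.549, -0.458]
contact_force: [-9.7, 0.0, 27.1]
opening: 0.001
```

```bash
python3 - <<'E'
from h import *
show(); d=snap('side','s13.png')
a=cv2.imread('pics/s13.png'); cv2.imwrite('pics/s13z.png',cv2.resize(a[210:410,220:460],None,fx=3,fy=3))
# floor tilt
P=cloud(d); hsv=cv2.cvtColor(d['img'],cv2.COLOR_RGB2HSV); S=hsv[...,1]
q=P[(S<60)&(P[...,0]>.42)&(P[...,0]<.58)&(P[...,1]>-.2)&(P[...,1]<-.05)&(P[...,2]>.08)&(P[...,2]<.22)]
c,*_=np.linalg.lstsq(np.c_[q[:,:2],np.ones(len(q))],q[:,2],rcond=None); k=abs(np.c_[q[:,:2],np.ones(len(q))]@c-q[:,2])<.006
c,*_=np.linalg.lstsq(np.c_[q[k][:,:2],np.ones(k.sum())],q[k][:,2],rcond=None); print('tilt',np.arctan(np.hypot(c[0],c[1])),c,k.sum(),len(q))
E
```

```text
t 17.15 p [ 0.6444 -0.2579  0.11  ] x [ 0.01  -0.025 -1.   ] y [ 0.981 -0.192  0.014] q [-0.52   0.43   1.624 -0.019  1.068 -0.318] F [-9.74  0.03 27.15] op 0.001
tilt 0.6043479720942682 [0.12733667 0.6786968  0.16475049] 3173 3817
```

View pics/s13z.png

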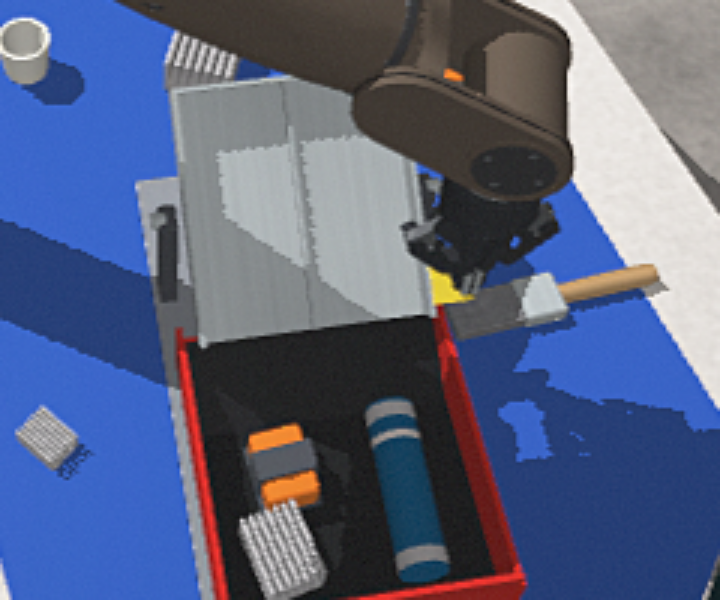

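The tray is at its stop (tilt 0.604 rad, 27 N) and all three parts are in the bin. I let the tray rise slowly.

Call:
{"fn": "play_rows", "kwargs": {"claw": [255, 255, 255, 255, 255, 255, 255, 255, 255, 255, 255, 255, 255, 255, 255, 255, 255, 255], "travel": [[0.008, 0, 0], [0.004, 0, 0], [0, 0, 0], [-0.005, 0, 0], [-0.01, 0, 0], [-0.015, 0, 0], [-0.02, 0, 0], [-0.025, 0, 0], [-0.03, 0, 0], [-0.035, 0, 0], [-0.04, 0, 0], [-0.05, 0, 0], [-0.065, 0, 0], [-0.09, 0, 0], [-0.12, 0, 0], [-0.16, 0, 0], [-0.2, 0, 0], [-0.2, 0, 0]], "dr": [[0, 0, 0], [0, 0, 0], [0, 0, 0], [0, 0, 0], [0, 0, 0], [0, 0, 0], [0, 0, 0], [0, 0, 0], [0, 0, 0], [0, 0, 0], [0, 0, 0], [0, 0, 0], [0, 0, 0], [0, 0, 0], [0, 0, 0], [0, 0, 0], [0, 0, 0], [0, 0, 0]]}}

```text
time: 19.0
eef_pos: [0.6444, -0.2542, 0.3192]
tcp_rot: [-0.544, -0.436, 0.547, -0.463]
contact_force: [-0.0, 0.1, 0.9]
opening: 0.003
```

Call:
{"fn": "play_rows", "kwargs": {"claw": [255, 255, 255, 255, 255], "travel": [[0, 0, 0], [0, 0, 0], [0, 0, 0], [0, 0, 0], [0, 0, 0]], "dr": [[0, 0, 0], [0, 0, 0], [0, 0, 0], [0, 0, 0], [0, 0, 0]]}}

```text
time: 19.5
eef_pos: [0.644, -0.254, 0.3177]
tcp_rot: [-0.544, -0.437, 0.548, -0.462]
contact_force: [-0.0, 0.1, 0.1]
opening: 0.002
```

```bash
python3 - <<'E'
from h import *
show(); d=snap('side','s14.png'); snap('top','t14.png')
a=cv2.imread('pics/s14.png'); cv2.imwrite('pics/s14z.png',cv2.resize(a[120:420,200:450],None,fx=2.4,fy=2)[:600])
P=cloud(d); hsv=cv2.cvtColor(d['img'],cv2.COLOR_RGB2HSV); H,S=hsv[...,0],hsv[...,1]
q=P[(S<60)&(P[...,0]>.42)&(P[...,0]<.58)&(P[...,1]>-.2)&(P[...,1]<-.07)&(abs(P[...,2]-.133)<.02)]
c,*_=np.linalg.lstsq(np.c_[q[:,:2],np.ones(len(q))],q[:,2],rcond=None); print('tilt',np.arctan(np.hypot(c[0],c[1])),np.median(q[:,2]))
ang=np.radians(78.75); ty=np.array([np.cos(ang),np.sin(ang),0]); tx=np.array([ty[1],-ty[0],0])
B=(P[...,1]<-.2)&(P[...,1]>-.52)&(P[...,0]>.33)&(P[...,0]<.66)
X=P@tx; Y=P@ty
r=B&((H<5)|(H>175))&(S>150)&(P[...,2]>.02); print('red X',np.percentile(X[r],[1,99]),'Y',np.percentile(Y[r],[1,99]))
for n,m in (('cap',(H>95)&(H<112)&(S>90)),('trafo',(H>5)&(H<18)&(S>150)),('light grey',(S<50)&(hsv[...,2]>120))):
    m=m&B&(P[...,2]>.012)&(P[...,2]<.1); print(n,m.sum(),np.percentile(X[m],[2,98]).round(3),np.percentile(Y[m],[2,98]).round(3),np.percentile(P[m][:,2],[2,98]).round(3))
d0=dict(np.load('pics/top0.npz')); d1=dict(np.load('pics/t14.npz')); df=np.abs(d0['img'].astype(int)-d1['img']).sum(2); cv2.imwrite('pics/diff.png',np.clip(df,0,255).astype(np.uint8))
E
```

```text
t 19.5 p [ 0.644  -0.254   0.3177] x [ 0.019 -0.031 -0.999] y [ 0.981 -0.192  0.024] q [-0.516  0.26   1.453 -0.018  1.397 -0.319] F [-0.01  0.11  0.1 ] op 0.002
tilt 0.002557929261351894 0.13287146679052375
red X [0.44098057 0.67079128] Y [-0.35877776 -0.10853523]
cap 827 [0.579 0.633] [-0.328 -0.173] [0.014 0.053]
trafo 278 [0.49  0.536] [-0.258 -0.199] [0.02  0.046]
light grey 363 [0.47  0.623] [-0.325 -0.195] [0.014 0.052]
```

View pics/s14z.png

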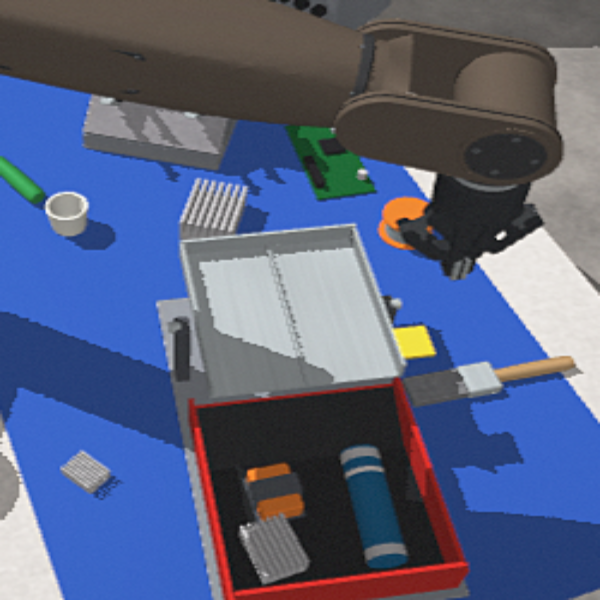

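View pics/t14.png

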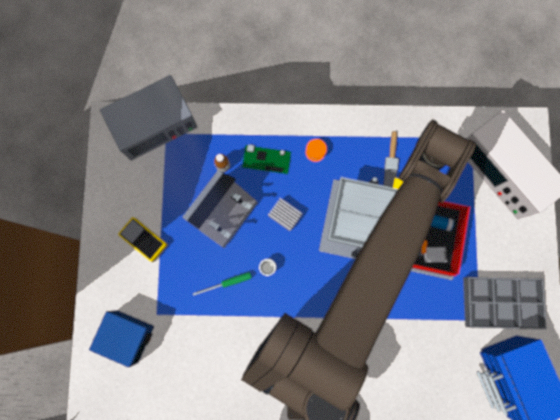

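All three parts are in the bin, the tray is level (tilt 0.003 rad), and the bystanders are where they were. I wait briefly, check that nothing moves, and hand in.

Call:
{"fn": "play_rows", "kwargs": {"claw": [255, 255, 255, 255, 255, 255, 255, 255, 255, 255], "travel": [[0, 0, 0], [0, 0, 0], [0, 0, 0], [0, 0, 0], [0, 0, 0], [0, 0, 0], [0, 0, 0], [0, 0, 0], [0, 0, 0], [0, 0, 0]], "dr": [[0, 0, 0], [0, 0, 0], [0, 0, 0], [0, 0, 0], [0, 0, 0], [0, 0, 0], [0, 0, 0], [0, 0, 0], [0, 0, 0], [0, 0, 0]]}}

```text
time: 20.6
eef_pos: [0.6442, -0.2541, 0.3183]
tcp_rot: [-0.544, -0.436, 0.548, -0.462]
contact_force: [-1.3, 0.3, 0.2]
opening: 0.003
```

```bash
python3 - <<'E'
from h import *
d=snap('side','s15.png'); a=np.load('pics/s14.npz')['img'].astype(int); df=np.abs(a-d['img']).sum(2)[300:415,270:400]; print('changed px in bin',(df>90).sum(), df.mean())
if (df>90).sum()<25: print(ctrl.sign_off())
E
```

```text
changed px in bin 2 6.785551839464883
the job is handed in; nothing more can be done
None
```

I pulled the capacitor out of its clips along the panel normal and laid it lengthwise in the empty lane. With the gripper shut I pressed the yellow pad down to its stop and held it until all three parts had slid into the bin. Then I let the tray rise and handed the job in at about 20.7 s.

- **Placing:** the capacitor lay centred in the lane (x and y about 0) with its top 42 mm above the floor.
- **Pressing:** the tray measured 0.604 rad at the stop. The wrist force read 27 N upward and about 29 N in all, under the 40 N limit. I read the force only at the end of each move, so the true peak was not measured. The arm gave by several mm under load, and the wrist also read 5 to 10 N sideways that I cannot fully explain.
- **End state:** the tray was level at 0.003 rad, and the capacitor, transformer and heat sink lay inside the bin walls. Two bin pictures about 1 s apart showed no motion.
- **Surroundings:** the gripper was clear of everything, and the bystanders and decoys looked unmoved in the before and after pictures, judged by eye.

No check failed. A circle fit to the capacitor's section gave a poor radius (39 mm instead of 20 mm), so I used the panel-plane geometry instead.

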